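# Pass the conductor specimens on to their next test station

### The arm

A 7-joint arm with a two-finger parallel gripper is mounted at the origin on the work surface. World frame = base frame: x ahead of the robot, y to its left, z up, the work surface at z = 0. Lengths are in m, angles in degrees, forces in N, time in s.
With the tool pointing down it reaches from about 0.425 to 0.875 m from the base axis. Payload 8.4 kg.
Tool frame: the origin (TCP) lies midway between the tips of the shut fingers; the grasp point (between the pads) lies 19 mm behind it (robot.grasp_offset is the distance from the TCP to the grasp point, in m); x points along the fingers, y is the direction in which the jaws open and shut, and the axes are right-handed (so a half turn about x gives the same grasp; the last joint's range is limited). The gripper opens to 85 mm and grips with 20 to 120 N. Pads are 22 mm wide; open, the fingers measure 114 mm over their backs; the gripper's body (76 mm by 85 mm) begins 54 mm behind the grasp point. The pads swing forward as they close: fully open they stand 13 mm farther back than shut.
Start: joints at [71.379, 19.091, 2.286, 83.961, -0.768, 76.965, -3.352], TCP at [0.146, -0.633, 0.231] pointing down, gripper open.
Joint ranges: [-147.57, 147.57], [-21.85, 119.76], [-74.77, 79.35], [14.55, 137.4], [-85.83, 265.84], [4.83, 119.75], [-152.11, 152.11]. Speed limits (degrees/s): [127.2, 127.2, 159.86, 159.86, 180, 180, 180].

### API

Orientations are given as a 3x3 rotation matrix whose columns are the frame's x, y, z axes.
In Python, from cell import robot gives the robot as it stands.
- The arm moves only by the tool send_rows, never from a script. Its argument "moves" is a list of rows, each an object with "xyz": the shift along the tool's x, y, z in mm, a list of three; "twist": the turn about the tool's x in degrees. A call has 1 to 12 rows; each row shifts and turns the commanded pose from where the row before left it, along the tool's axes as they then stand; what a row does not reach is not made up. A row lasts 1/12 s, in which the tool goes at most 41.7 mm and 7.16 degrees, less where a joint would pass 70% of its speed; a pose out of reach is approached as far as the arm can. A call with a gripper value outside its range is refused whole. "jaw" is the closure, from 0 (fully open) to 1 (shut), set as the call begins (left out, the last holds). The fingers move at their own pace and stop on an object; "squeeze" is the grip in N (left out, the last holds). Time passes only in rows, so rows that do not move let the fingers close. It gives the time, the measured TCP pose, the force and the opening at its end, in the units of the state.
- robot.observe(): the state, without advancing time (a new reading comes with each control period).
- robot.capture(name): name is "side" or "top"; returns a dict with "img" (384x512x3 uint8, red, green, blue), "camera_matrix" (3x3 intrinsics, pixels), "pose" (4x4, takes a point from camera to world coordinates). Camera axes: x right, y down, z forward; pixel columns grow to the right and rows downward; lengths in m; the calibration is good to about 2 mm. A picture is of the moment at which its call begins. There is no depth.
- robot.job_done(): hands the job in, once; it reports no verdict.
The state is a dict: "time_s": time; "joints": joint angles; "qvel": joint speeds; "joint_torque": joint torques, N m; "eef_pos": TCP position; "orientation": TCP orientation; "contact_force": force on the tool from outside, world axes, zero at the start; "moment": the same for the moment, N m; "finger_gap": finger opening in m.
Only numpy, scipy, OpenCV 4.12 (cv2) and the standard library are available. Lean on these libraries where they do the work, as an engineer would, in place of code of your own. Each camera call takes 0.05 s, during which the arm holds its last target. There are 200 camera calls.

### The job

Pass each of the three conductor specimens on to its next station: the thick single rod from the resistance probe to the middle of the balance pan, the wide strap from the balance to the middle of the finned temperature block, and the three thin rods from the block to the probe station, slid straight in under the probe head until fully home, just short of the post or touching it. Every station is taken, so one specimen has to wait aside meanwhile; the empty cork mat is free for that. Set the specimens down flat without dropping or tipping them, and leave the jar and the brass weight where they are.

Things in the scene. Friction and masses are not known exactly. Their poses are not given: they have to be found in the camera images.
- rod: Specimen with ONE thick copper rod (dia 12). White plate 140 (x) x 46 x 8 mm; origin: centre of its underside; x from grip end to far end, z up. Grey grip block 24 (x) x 16 (y) mm centred at x = -50, 8 to 50 mm above the underside: pinch it across y, fingertips above the plate. Copper top at 20 mm. 0.17 to 0.29 kg. Starts under the probe head, grip block towards the robot.
- strap: Specimen with ONE flat WIDE copper strap, 96 x 36 x 4 mm, on two black feet. White plate, grey grip block, origin, axes, heights and mass as for rod. Starts on the balance, grip block towards the robot.
- trio: Specimen with THREE thin parallel copper rods, 7 mm diameter, 15 mm apart, on two black cross bars. White plate, grey grip block, origin, axes, heights and mass as for rod. Starts on the finned block, grip block towards the robot.
- probe: Fixed probe station. Grey deck 90 mm wide, top 12 mm above bench, x -110 to +72 mm, where a grey post (76 mm tall) begins. Black head juts from post over the deck, x +20 to +75; underside 27, top 53 mm above deck: slide a specimen in along +x, far end first, grip staying in front. Origin: on bench, below a home specimen's origin (far end 2 mm short of post); x from front (robot side) to post.
- balance: Weighing balance, fixed: white housing 185 x 150 mm, 45 mm high, with a rectangular steel pan 150 (x) x 120 (y) mm, its top 55 mm above the bench (it does not sink), and a small display on the margin at -x. Origin: on the bench below the pan's centre; x points away from the robot, z up.
- block: Temperature block, fixed: bare aluminium with fins along both sides, 170 (x) x 104 (y) mm, flat top 32 mm above the bench, a short steel sensor out of its far end. Origin: on the bench below the top's centre; x along its length, away from the robot, z up.
- mat: Empty cork mat, fixed, 180 (x) x 100 (y) x 4 mm thick: the free spot for putting a specimen aside. Origin: on the bench below its centre; x along its length, away from the robot.
- jar: Small brown glass jar with white cap, 52 mm diameter, 65 mm tall, loose, near the robot. Origin: centre of its underside. Leave it alone.
- weight: Brass weight with a knob, 38 mm diameter, 56 mm tall, loose, near the robot. Origin: centre of its underside. Leave it alone.

How it is judged:
By the outcome, as a careful person would: the job done as asked, in the order asked, and still so for the second after the job is handed in, with the robot touching nothing.
It also fails if it takes over 104 s, if anything falls off the work surface, if the arm or the gripper's body presses on something with over 40 N, if the wrist force passes 120 N, or if a joint passes its speed limit or range.

## Working session

There is one attempt and no reset: what is moved stays moved. The work goes in short steps, Python scripts to look and compute and a tool call to move; the robot and the scene stay as the last step left them, time stands still between calls to the robot, and variables do not carry over. Pictures are saved under pics/ and viewed, about 12 in all and at most 16, crops included, and the job is handed in when it is done.

Besides the shell and the picture viewer there is one more tool, called after "Emit:" as name([rows], argument=value, ...), one row to a line, values as JSON. send_rows: Moves the arm, as the interface text tells. Its arguments: {"type":"object","properties":{"moves":{"type":"array","items":{"type":"object","properties":{"xyz":{"type":"array","items":{"type":"number"}},"twist":{"type":"number"}}}},"jaw":{"type":"number"},"squeeze":{"type":"number"}},"required":["moves"]}

```bash
mkdir -p pics; ls; python3 - <<'E'
from cell import robot
import cv2
s=robot.observe();print(s)
for n in("top","side"):
    c=robot.capture(n);cv2.imwrite(f"pics/{n}0.png",cv2.resize(c["img"][:,:,::-1],(800,600),interpolation=cv2.INTER_CUBIC));print(c["camera_matrix"],c["pose"])
E
```

```text
pics
{'time_s': 0.0, 'joints': array([71.3771859 , 19.13292724,  2.28594864, 84.01022253, -0.76781251,
       76.96489117, -3.3495391 ]), 'qvel': array([-0.03099359,  0.07422929, -0.03680724, -0.03042514, -0.01365752,
        0.08877183, -0.00334272]), 'joint_torque': array([-2.79086009e-03, -6.58543253e+01,  1.36363830e+00, -4.05571961e+01,
        1.67039037e-02,  1.23527084e-02,  4.90552793e-05]), 'eef_pos': array([ 0.14540371, -0.63307112,  0.23041555]), 'orientation': array([[-4.76323209e-04,  2.23914484e-01, -9.74608679e-01],
       [ 1.54782490e-03, -9.74607457e-01, -2.23914960e-01],
       [-9.99998689e-01, -1.61517947e-03,  1.17647738e-04]]), 'contact_force': array([ 0.83983412, -0.06106901, -0.12105773]), 'moment': array([-0.01911682, -0.05731821,  0.06061722]), 'finger_gap': 0.08508556590608522}
[[439.42455474   0.         253.7538124 ]
 [  0.         439.42455474 193.22538995]
 [  0.           0.           1.        ]] [[-0.02033279 -0.9844633   0.17440926  0.31134393]
 [-0.99977324  0.02112486  0.00268606  0.00878546]
 [-0.0063287  -0.17431509 -0.98466959  1.02727848]
 [ 0.          0.          0.          1.        ]]
[[457.69459357   0.         260.08232452]
 [  0.         457.69459357 189.80667625]
 [  0.           0.           1.        ]] [[-0.96336951 -0.14522526  0.22545244  0.25695371]
 [-0.26776786  0.47444393 -0.8385722   0.93488324]
 [ 0.01481733 -0.86822381 -0.49595147  0.62081257]
 [ 0.          0.          0.          1.        ]]
```

View pics/top0.png

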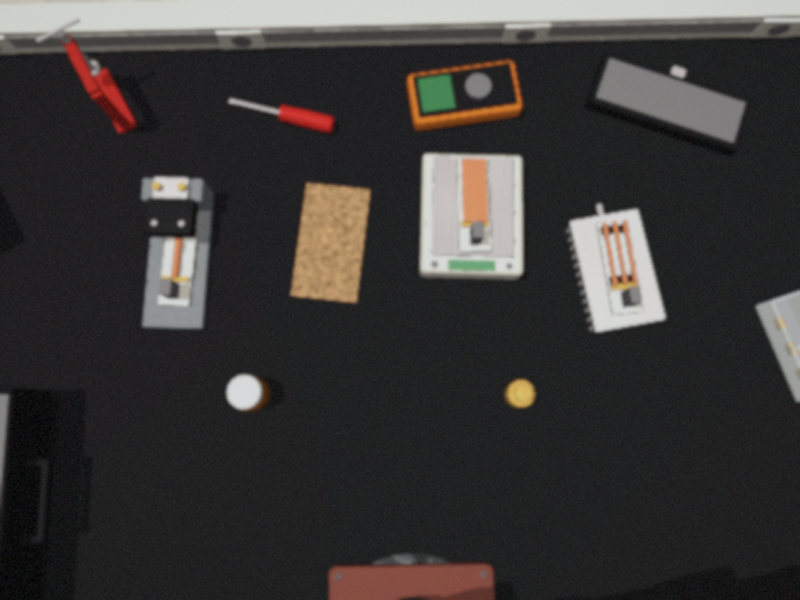

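View pics/side0.png

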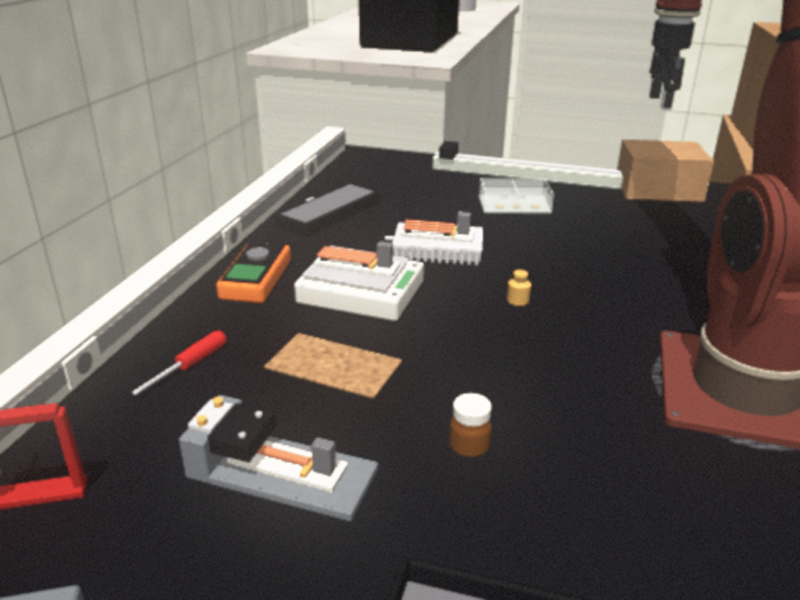

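The top view shows, in the 800-wide picture, the probe at (177,250), mat (331,243), balance (472,215) and block (617,270). All grips face the robot, and the jar (245,392) and weight (520,393) are nearer. I'll zoom in to read the corners.

```bash
python3 - <<'E'
from cell import robot
import cv2,numpy as np
im=np.mean([robot.capture("top")["img"].astype(float) for _ in range(6)],axis=0).astype(np.uint8)[:,:,::-1]
cv2.imwrite("pics/avg.png",im)
cs=[im[110:215,85:140],im[92:197,263:338],im[125:230,360:430]]
cv2.imwrite("pics/crop0.png",cv2.resize(np.hstack(cs),None,fx=4,fy=4,interpolation=cv2.INTER_CUBIC))
E
```

```text
(no output)
```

View pics/crop0.png

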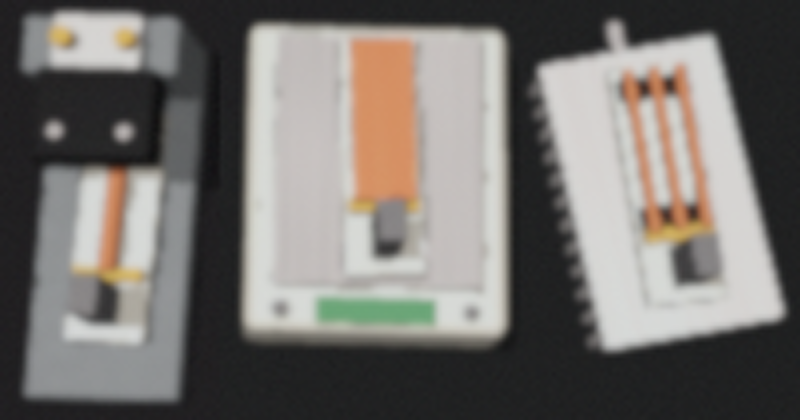

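```bash
cat > h.py <<'E'
import numpy as np,cv2
from scipy.optimize import least_squares
from cell import robot
def proj(c,P):
    T=np.linalg.inv(c["pose"]);q=P@T[:3,:3].T+T[:3,3];q=q@c["camera_matrix"].T
    return q[:,:2]/q[:,2:]
def world(p,P):
    P=np.asarray(P,float)/1000;x,y,t=p;C,S=np.cos(t),np.sin(t)
    return np.c_[x+C*P[:,0]-S*P[:,1],y+S*P[:,0]+C*P[:,1],P[:,2]]
def fit(c,P,uv,g):
    r=least_squares(lambda p:(proj(c,world(p,P))-uv).ravel(),g,loss="soft_l1",x_scale=[.01,.01,.1])
    e=np.linalg.norm(proj(c,world(r.x,P))-uv,axis=1)
    return r.x,e
def rect(x0,x1,w,z): return [[x0,w,z],[x1,w,z],[x1,-w,z],[x0,-w,z]]
def spec(z): return [rect(-70,70,23,z+8),rect(-62,-38,8,z+50)]
def draw(c,im,p,rs,f,off,col=(0,255,0)):
    for r in rs:
        q=((proj(c,world(p,r))-off+.5)*f-.5).round().astype(int)
        cv2.polylines(im,[q],True,col,1,cv2.LINE_AA)
E
cat > m0.py <<'E'
from h import *
c=robot.capture("top");im0=cv2.imread("pics/avg.png")
O={"probe":((85,110),0,[(22,397),(180,402),(45,165)],[[-110,45,12],[-110,-45,12],None]),
"rod":((85,110),0,[(65,338),(145,340),(70,273),(103,278)],[[-70,23,20],[-70,-23,20],[-38,8,62],[-38,-8,62]]),
"balance":((263,92),220,[(275,35),(485,38),(485,290),(272,283)],[[75,60,55],[75,-60,55],[-75,-60,55],[-75,60,55]]),
"strap":((263,92),220,[(345,272),(425,275),(374,200),(405,200),(352,40),(418,40)],[[-70,23,63],[-70,-23,63],[-38,8,105],[-38,-8,105],[58,18,75],[58,-18,75]]),
"block":((360,125),520,[(540,65),(717,35),(785,318),(603,352)],[[85,52,32],[85,-52,32],[-85,-52,32],[-85,52,32]]),
"trio":((360,125),520,[(645,303),(728,297),(680,238),(714,232),(608,70)],[[-70,23,40],[-70,-23,40],[-38,8,82],[-38,-8,82],[70,23,40]])}
g={"probe":(.6,.35,0),"rod":(.6,.35,0),"balance":(.65,-.1,0),"strap":(.65,-.1,0),"block":(.55,-.3,.2),"trio":(.55,-.3,.2)}
D={"probe":[rect(-110,72,45,12)],"rod":spec(12),"balance":[rect(-75,75,60,55)],"strap":spec(55),"block":[rect(-85,85,52,32)],"trio":spec(32)}
crops={};res={}
for n,(o,dx,uv,P) in O.items():
    k=[i for i in range(len(P)) if P[i]]
    u=[((uv[i][0]-dx+.5)/4-.5+o[0],(uv[i][1]+.5)/4-.5+o[1]) for i in k]
    p,e=fit(c,[P[i] for i in k],np.array(u),g[n]);res[n]=p
    print(n,(p[:2]*1e3).round(1),np.degrees(p[2]).round(2),e.round(2))
    w={85:55,263:75,360:70}[o[0]]
    if o not in crops: crops[o]=cv2.resize(im0[o[1]:o[1]+105,o[0]:o[0]+w],None,fx=4,fy=4,interpolation=cv2.INTER_CUBIC)
    draw(c,crops[o],p,D[n],4,np.array(o),(0,255,0) if n in("rod","strap","trio") else (255,0,255))
cv2.imwrite("pics/ov.png",np.hstack(list(crops.values())))
# mat
hsv=cv2.cvtColor(im0,cv2.COLOR_BGR2HSV);m=cv2.inRange(hsv,(8,60,80),(25,255,255));m[:,:180]=0;m[:,245:]=0;m[:100]=0;m[200:]=0
ct=max(cv2.findContours(m,0,1)[0],key=cv2.contourArea);b=cv2.boxPoints(cv2.minAreaRect(ct));print(b)
b=b[np.argsort(b[:,1])];a=b[:2][np.argsort(b[:2,0])];d=b[2:][np.argsort(b[2:,0])]
p,e=fit(c,[[90,50,4],[90,-50,4],[-90,50,4],[-90,-50,4]],np.r_[a,d],(.6,.15,0));print("mat",(p[:2]*1e3).round(1),np.degrees(p[2]).round(2),e.round(2))
E
python3 m0.py
```

```text
probe [569.6 342.7] -2.96 [0.57 0.57]
rod [562.6 340.1] -3.72 [0.48 0.8  0.61 1.32]
balance [ 625.2 -103.5] -2.65 [0.58 0.5  0.32 0.33]
strap [ 626.3 -104.9] -2.03 [0.58 0.49 1.17 0.92 2.27 2.49]
block [ 530.  -316.1] 8.55 [0.44 0.64 0.43 0.89]
trio [ 532.7 -316.3] 4.63 [0.87 0.87 1.69 0.23 0.24]
[[184.56921 189.44615]
 [193.92307 114.61537]
 [237.73846 120.0923 ]
 [228.38461 194.92308]]
mat [589.6 112.1] -7.17 [2.58 1.89 1.21 1.98]
```

View pics/ov.png

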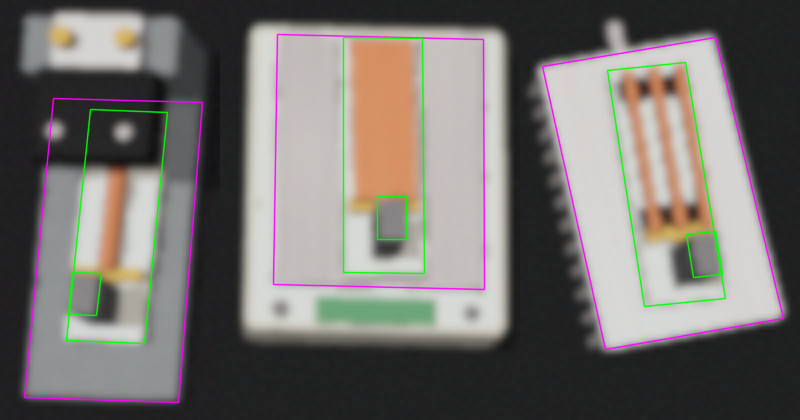

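The overlays fit the objects to about 1 px. Plan: trio to mat, strap to block, rod to balance, then trio to probe.

```bash
cat > go.py <<'E'
import sys
from h import *
# go.py x y z yaw : tool shift (mm) from measured pose, then twist (deg)
def go(x,y,z,yaw):
    s=robot.observe();R=s["orientation"]
    d=R.T@(np.array([x,y,z])-s["eef_pos"]*1e3)
    cur=np.degrees(np.arctan2(-R[1,2],-R[0,2]))
    print("t",round(s["time_s"],1),"tcp",(s["eef_pos"]*1e3).round(1),"yaw",round(cur,2),"tilt z",R[2].round(4),"gap",round(s["finger_gap"]*1e3,1),"F",s["contact_force"].round(1))
    print("shift",d.round(1),"twist",round(cur-yaw,2))
def grip(p,off=-50): t=np.radians(p[2]); return p[0]+off*np.cos(t),p[1]+off*np.sin(t)
if __name__=="__main__":
    a=list(map(float,sys.argv[1:]));go(*a)
E
python3 go.py 482.9 -320.3 160 4.63
```

```text
t 0.5 tcp [ 145.5 -633.5  231.2] yaw 12.93 tilt z [-1.e+00 -2.e-04  0.e+00] gap 85.4 F [-0.4  0.2  0.1]
shift [  71.2 -229.7 -399. ] twist 8.3
```

Emit:
send_rows([
  {"xyz":[3,-10,-17]},
  {"xyz":[6,-19,-33]},
  {"xyz":[6,-19,-33]},
  {"xyz":[6,-19,-33]},
  {"xyz":[6,-19,-33]},
  {"xyz":[6,-19,-33]},
  {"xyz":[6,-19,-33]},
  {"xyz":[6,-19,-33]},
  {"xyz":[6,-19,-33]},
  {"xyz":[6,-19,-33]},
  {"xyz":[6,-19,-33]},
  {"xyz":[6,-19,-33]},
])

```text
schema error: expected keys xyz, twist
```

Emit:
send_rows([
  {"xyz":[2,-11,-19]},
  {"xyz":[0,0,0],"twist":4.1},
  {"xyz":[0,0,0],"twist":4.2},
  {"xyz":[0,0,0]},
  {"xyz":[0,0,0]},
])

```text
schema error: expected keys xyz, twist
```

```bash
python3 go.py 482.9 -320.3 46 4.63; python3 - <<'E'
from h import *
a=[]
for n,(u,v,w,h) in {"side":(235,115,110,90),"top":(360,125,110,90)}.items():
    im=robot.capture(n)["img"][v:v+h,u:u+w,::-1];a.append(cv2.resize(im,None,fx=3.6,fy=3.6,interpolation=cv2.INTER_CUBIC))
cv2.imwrite("pics/c1.png",np.hstack(a))
E
```

```text
t 0.5 tcp [ 145.5 -633.5  231.2] yaw 12.93 tilt z [-1.e+00 -2.e-04  0.e+00] gap 85.4 F [-0.4  0.2  0.1]
shift [ 185.2 -229.7 -399. ] twist 8.3
```

View pics/c1.png

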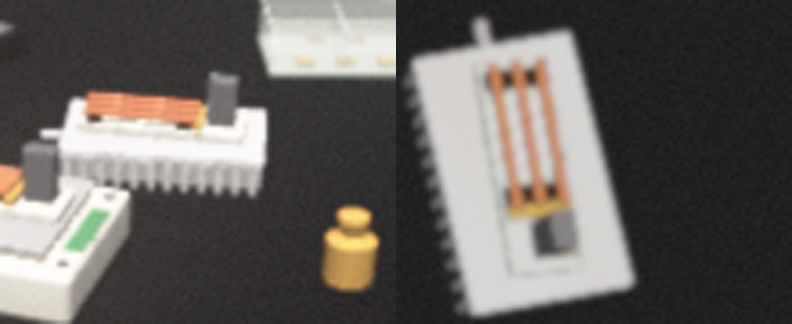

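The moves were refused because each row needs a twist. This picture shows the untouched scene only.

Emit:
send_rows([
  {"xyz":[3,-10,-17],"twist":0},
  {"xyz":[6,-19,-33],"twist":0},
  {"xyz":[6,-19,-33],"twist":0},
  {"xyz":[6,-19,-33],"twist":0},
  {"xyz":[6,-19,-33],"twist":0},
  {"xyz":[6,-19,-33],"twist":0},
  {"xyz":[6,-19,-33],"twist":0},
  {"xyz":[6,-19,-33],"twist":0},
  {"xyz":[6,-19,-33],"twist":0},
  {"xyz":[6,-19,-33],"twist":0},
  {"xyz":[6,-19,-33],"twist":0},
  {"xyz":[6,-19,-33],"twist":0},
])

```text
time_s: 1.55
eef_pos: [0.468, -0.3336, 0.1624]
orientation: [[0.001, 0.224, -0.975], [-0.0, -0.975, -0.224], [-1.0, 0.0, -0.0]]
contact_force: [-0.6, -1.5, 1.0]
finger_gap: 0.0849
```

Emit:
send_rows([
  {"xyz":[2,-11,-19],"twist":0},
  {"xyz":[0,0,0],"twist":4.1},
  {"xyz":[0,0,0],"twist":4.2},
  {"xyz":[0,0,0],"twist":0},
  {"xyz":[0,0,0],"twist":0},
])

```text
time_s: 1.97
eef_pos: [0.4828, -0.3202, 0.1604]
orientation: [[-0.0, 0.083, -0.997], [-0.0, -0.997, -0.083], [-1.0, 0.0, 0.0]]
contact_force: [0.1, 0.5, 0.4]
finger_gap: 0.0853
```

```bash
python3 go.py 482.9 -320.3 46 4.63; python3 - <<'E'
from h import *
a=[]
for n,(u,v,w,h) in {"side":(235,115,110,90),"top":(360,125,110,90)}.items():
    im=robot.capture(n)["img"][v:v+h,u:u+w,::-1];a.append(cv2.resize(im,None,fx=3.6,fy=3.6,interpolation=cv2.INTER_CUBIC))
cv2.imwrite("pics/c2.png",np.hstack(a))
E
```

```text
t 2.0 tcp [ 482.8 -320.2  160.4] yaw 4.75 tilt z [-1.e+00  1.e-04  0.e+00] gap 85.3 F [0.1 0.5 0.4]
shift [ 1.144e+02  1.000e-01 -1.000e-01] twist 0.12
```

View pics/c2.png

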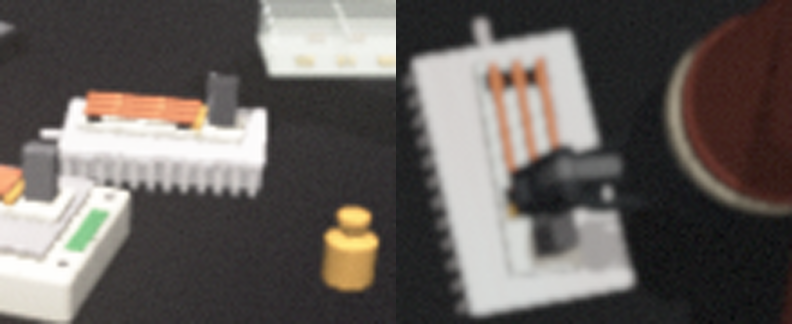

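The gripper is over the trio's grip block and motion is accurate. Descending and closing.

Emit:
send_rows([
  {"xyz":[15,0,0],"twist":0},
  {"xyz":[20,0,0],"twist":0},
  {"xyz":[20,0,0],"twist":0},
  {"xyz":[20,0,0],"twist":0},
  {"xyz":[15,0,0],"twist":0},
  {"xyz":[10,0,0],"twist":0},
  {"xyz":[8,0,0],"twist":0},
  {"xyz":[6,0,0],"twist":0},
  {"xyz":[0,0,0],"twist":0},
  {"xyz":[0,0,0],"twist":0},
])

```text
time_s: 2.9
eef_pos: [0.4831, -0.3201, 0.0467]
orientation: [[0.0, 0.081, -0.997], [-0.0, -0.997, -0.081], [-1.0, 0.0, -0.0]]
contact_force: [-0.0, 0.0, 0.6]
finger_gap: 0.0855
```

Emit:
send_rows([
  {"xyz":[0,0,0],"twist":0},
  {"xyz":[0,0,0],"twist":0},
  {"xyz":[0,0,0],"twist":0},
  {"xyz":[0,0,0],"twist":0},
  {"xyz":[0,0,0],"twist":0},
  {"xyz":[0,0,0],"twist":0},
  {"xyz":[0,0,0],"twist":0},
  {"xyz":[0,0,0],"twist":0},
  {"xyz":[0,0,0],"twist":0},
  {"xyz":[0,0,0],"twist":0},
], jaw=1, squeeze=60)

```text
time_s: 3.73
eef_pos: [0.4831, -0.3203, 0.0467]
orientation: [[0.001, 0.081, -0.997], [-0.0, -0.997, -0.081], [-1.0, 0.001, -0.0]]
contact_force: [0.3, -0.9, 5.4]
finger_gap: 0.0154
```

Emit:
send_rows([
  {"xyz":[-3,0,0],"twist":0},
  {"xyz":[-6,0,0],"twist":0},
  {"xyz":[-12,0,0],"twist":0},
  {"xyz":[-18,0,0],"twist":0},
  {"xyz":[-22,0,0],"twist":0},
  {"xyz":[-22,0,0],"twist":0},
  {"xyz":[-22,0,0],"twist":0},
  {"xyz":[-18,0,0],"twist":0},
  {"xyz":[-12,0,0],"twist":0},
  {"xyz":[-6,0,0],"twist":0},
  {"xyz":[0,0,0],"twist":0},
])

```text
time_s: 4.65
eef_pos: [0.4834, -0.3202, 0.1888]
orientation: [[0.002, 0.081, -0.997], [-0.001, -0.997, -0.081], [-1.0, 0.001, -0.002]]
contact_force: [0.3, 0.6, -1.6]
finger_gap: 0.0153
```

```bash
python3 go.py 540 118.4 188 -7.2; python3 - <<'E'
from h import *
a=[]
for n,(u,v,w,h) in {"side":(235,55,110,130),"top":(360,100,110,130)}.items():
    im=robot.capture(n)["img"][v:v+h,u:u+w,::-1];a.append(cv2.resize(im,None,fx=3.6,fy=3.6,interpolation=cv2.INTER_CUBIC))
cv2.imwrite("pics/c3.png",np.hstack(a))
E
```

```text
t 4.7 tcp [ 483.4 -320.2  188.8] yaw 4.64 tilt z [-1.      0.0012 -0.0016] gap 15.3 F [ 0.3  0.6 -1.6]
shift [ 4.000e-01 -4.326e+02 -9.190e+01] twist 11.84
```

View pics/c3.png

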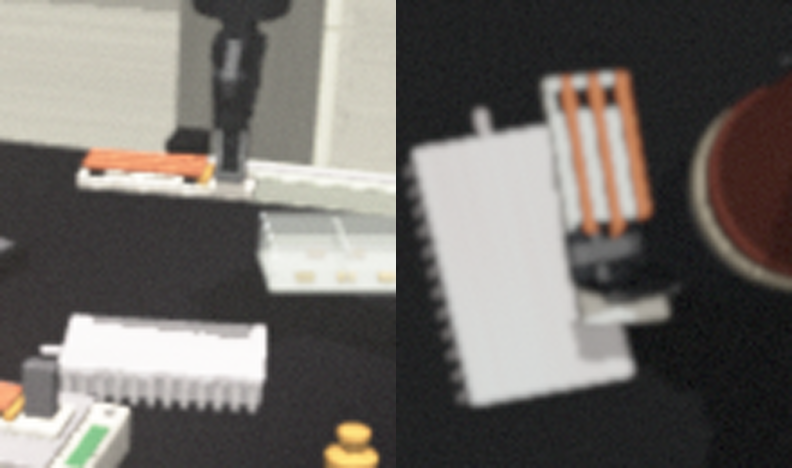

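The trio is held level, with the plate horizontal in the side view. Carrying it to the mat.

Emit:
send_rows([
  {"xyz":[0,-6,-1.3],"twist":0},
  {"xyz":[0,-12,-2.6],"twist":0},
  {"xyz":[0,-18,-3.8],"twist":0},
  {"xyz":[0,-22,-4.7],"twist":0},
  {"xyz":[0,-22,-4.7],"twist":0},
  {"xyz":[0,-22,-4.7],"twist":0},
  {"xyz":[0,-22,-4.7],"twist":0},
  {"xyz":[0,-22,-4.7],"twist":0},
  {"xyz":[0,-22,-4.7],"twist":0},
  {"xyz":[0,-22,-4.7],"twist":0},
  {"xyz":[0,-22,-4.7],"twist":0},
  {"xyz":[0,-22,-4.7],"twist":0},
])

```text
time_s: 5.75
eef_pos: [0.5132, -0.0802, 0.1866]
orientation: [[-0.001, 0.082, -0.997], [0.0, -0.997, -0.082], [-1.0, -0.001, 0.001]]
contact_force: [0.2, -0.7, -2.4]
finger_gap: 0.0154
```

Emit:
send_rows([
  {"xyz":[0,-22,-4.7],"twist":0},
  {"xyz":[0,-22,-4.7],"twist":0},
  {"xyz":[0,-22,-4.7],"twist":0},
  {"xyz":[0,-22,-4.7],"twist":0},
  {"xyz":[0,-22,-4.7],"twist":0},
  {"xyz":[0,-22,-4.7],"twist":0},
  {"xyz":[0,-22,-4.7],"twist":0},
  {"xyz":[0,-18,-3.8],"twist":0},
  {"xyz":[0,-14,-3],"twist":0},
  {"xyz":[0,-8,-1.7],"twist":0},
  {"xyz":[0,-4.6,-0.6],"twist":0},
  {"xyz":[0,0,0],"twist":0},
])

```text
time_s: 6.75
eef_pos: [0.539, 0.1198, 0.1869]
orientation: [[-0.001, 0.082, -0.997], [0.0, -0.997, -0.082], [-1.0, -0.0, 0.001]]
contact_force: [0.1, -0.4, -2.6]
finger_gap: 0.0152
```

Emit:
send_rows([
  {"xyz":[6,0,0],"twist":1.5},
  {"xyz":[12,0,0],"twist":3},
  {"xyz":[18,0,0],"twist":3},
  {"xyz":[20,0,0],"twist":3},
  {"xyz":[20,0,0],"twist":1.3},
  {"xyz":[20,0,0],"twist":0},
  {"xyz":[18,0,0],"twist":0},
  {"xyz":[14,0,0],"twist":0},
  {"xyz":[10,0,0],"twist":0},
  {"xyz":[6,0,0],"twist":0},
  {"xyz":[0,0,0],"twist":0},
  {"xyz":[0,0,0],"twist":0},
])

```text
time_s: 7.75
eef_pos: [0.5399, 0.1183, 0.0437]
orientation: [[0.0, -0.125, -0.992], [-0.0, -0.992, 0.125], [-1.0, -0.0, -0.0]]
contact_force: [-0.1, 0.3, -1.2]
finger_gap: 0.0154
```

```bash
python3 go.py 540 118.4 18.7 -7.2
```

```text
t 7.8 tcp [539.9 118.3  43.7] yaw -7.19 tilt z [-1.e+00 -0.e+00 -3.e-04] gap 15.4 F [-0.1  0.3 -1.2]
shift [25.  -0.1 -0.1] twist 0.01
```

Emit:
send_rows([
  {"xyz":[6,0,0],"twist":0},
  {"xyz":[6,0,0],"twist":0},
  {"xyz":[4,0,0],"twist":0},
  {"xyz":[3,0,0],"twist":0},
  {"xyz":[2,0,0],"twist":0},
  {"xyz":[1,0,0],"twist":0},
  {"xyz":[1,0,0],"twist":0},
  {"xyz":[1,0,0],"twist":0},
  {"xyz":[0,0,0],"twist":0},
  {"xyz":[0,0,0],"twist":0},
])

```text
time_s: 8.58
eef_pos: [0.5397, 0.1187, 0.0194]
orientation: [[0.0, -0.125, -0.992], [0.0, -0.992, 0.125], [-1.0, -0.0, -0.0]]
contact_force: [-0.9, 0.4, -1.7]
finger_gap: 0.0155
```

Emit:
send_rows([
  {"xyz":[0.5,0,0],"twist":0},
  {"xyz":[0.5,0,0],"twist":0},
  {"xyz":[0,0,0],"twist":0},
  {"xyz":[0,0,0],"twist":0},
])

```text
time_s: 8.92
eef_pos: [0.5398, 0.1187, 0.0187]
orientation: [[0.0, -0.125, -0.992], [0.0, -0.992, 0.125], [-1.0, -0.0, -0.0]]
contact_force: [-2.0, -0.9, 3.4]
finger_gap: 0.0149
```

Emit:
send_rows([
  {"xyz":[0,0,0],"twist":0},
  {"xyz":[0,0,0],"twist":0},
  {"xyz":[0,0,0],"twist":0},
  {"xyz":[0,0,0],"twist":0},
  {"xyz":[0,0,0],"twist":0},
  {"xyz":[0,0,0],"twist":0},
  {"xyz":[-4,0,0],"twist":0},
  {"xyz":[-8,0,0],"twist":0},
  {"xyz":[-15,0,0],"twist":0},
  {"xyz":[-20,0,0],"twist":0},
  {"xyz":[-25,0,0],"twist":0},
  {"xyz":[-30,0,0],"twist":0},
], jaw=0)

```text
time_s: 9.92
eef_pos: [0.5388, 0.1185, 0.1211]
orientation: [[-0.002, -0.124, -0.992], [-0.0, -0.992, 0.124], [-1.0, 0.0, 0.002]]
contact_force: [1.7, -0.2, -0.1]
finger_gap: 0.0858
```

Emit:
send_rows([
  {"xyz":[-25,0,0],"twist":0},
  {"xyz":[-18,0,0],"twist":0},
  {"xyz":[-8,0,0],"twist":0},
  {"xyz":[0,0,0],"twist":0},
])

```text
time_s: 10.25
eef_pos: [0.5407, 0.119, 0.1738]
orientation: [[0.004, -0.125, -0.992], [0.0, -0.992, 0.125], [-1.0, -0.001, -0.004]]
contact_force: [0.3, -0.2, 0.1]
finger_gap: 0.0854
```

```bash
python3 go.py 576.3 -103.1 170 -2.03
```

```text
t 10.2 tcp [540.7 119.  173.8] yaw -7.16 tilt z [-1.     -0.001  -0.0038] gap 85.4 F [ 0.3 -0.2  0.1]
shift [  3.8 215.9 -63. ] twist -5.13
```

Emit:
send_rows([
  {"xyz":[0,10,-2.9],"twist":0},
  {"xyz":[0,20,-5.8],"twist":0},
  {"xyz":[0,30,-8.8],"twist":0},
  {"xyz":[0,32,-9.3],"twist":0},
  {"xyz":[0,32,-9.3],"twist":0},
  {"xyz":[0,32,-9.3],"twist":0},
  {"xyz":[0,32,-9.3],"twist":0},
  {"xyz":[0,16,-4.7],"twist":0},
  {"xyz":[0,8,-2.3],"twist":0},
  {"xyz":[0,4,-1.2],"twist":-2.5},
  {"xyz":[0,0,0],"twist":-2.6},
  {"xyz":[0,0,0],"twist":0},
])

```text
time_s: 11.25
eef_pos: [0.5744, -0.1032, 0.1699]
orientation: [[-0.002, -0.034, -0.999], [0.001, -0.999, 0.034], [-1.0, -0.001, 0.002]]
contact_force: [0.3, 0.5, 0.0]
finger_gap: 0.0854
```

```bash
python3 go.py 576.3 -103.1 69.7 -2.03; python3 - <<'E'
from h import *
c=robot.capture("top");im=c["img"][:,:,::-1];o=(180,90)
im=cv2.resize(im[90:200,180:350],None,fx=4.6,fy=4.6,interpolation=cv2.INTER_CUBIC)
draw(c,im,(.5896,.1121,np.radians(-7.2)),spec(4)+[rect(-90,90,50,4)],4.6,np.array(o))
cv2.imwrite("pics/c4.png",im)
E
```

```text
t 11.2 tcp [ 574.4 -103.2  169.9] yaw -1.93 tilt z [-1.0e+00 -8.0e-04  2.2e-03] gap 85.4 F [0.3 0.5 0. ]
shift [ 1.002e+02 -1.000e-01 -2.100e+00] twist 0.1
```

View pics/c4.png

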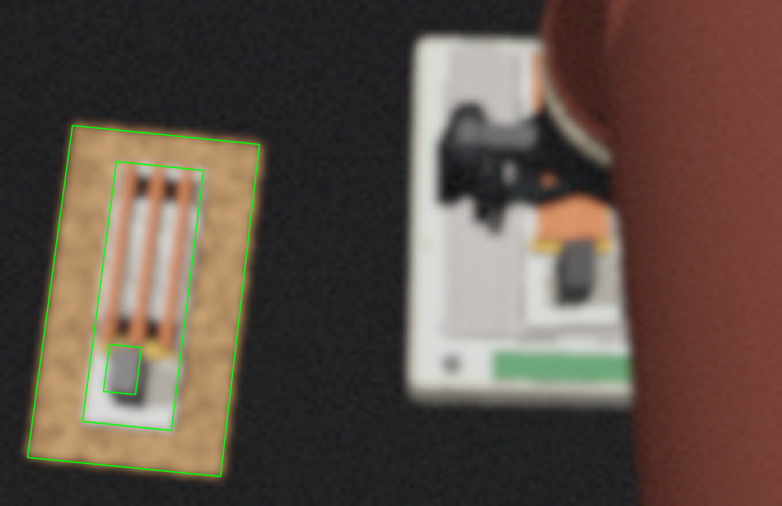

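The trio lies flat on the mat, its plate corners within 1 px of the expected outline. Now descending on the strap's grip.

Emit:
send_rows([
  {"xyz":[10,0,-1],"twist":0},
  {"xyz":[18,0,0],"twist":0},
  {"xyz":[20,0,0],"twist":0},
  {"xyz":[18,0,0],"twist":0},
  {"xyz":[14,0,0],"twist":0},
  {"xyz":[10,0,0],"twist":0},
  {"xyz":[6,0,0],"twist":0},
  {"xyz":[4,0,0],"twist":0},
  {"xyz":[0,0,0],"twist":0},
  {"xyz":[0,0,0],"twist":0},
])

```text
time_s: 12.13
eef_pos: [0.5765, -0.1035, 0.0718]
orientation: [[0.001, -0.036, -0.999], [-0.0, -0.999, 0.036], [-1.0, 0.0, -0.001]]
contact_force: [-0.3, -0.1, -0.3]
finger_gap: 0.0853
```

Emit:
send_rows([
  {"xyz":[0,0,0],"twist":0},
  {"xyz":[0,0,0],"twist":0},
  {"xyz":[0,0,0],"twist":0},
  {"xyz":[0,0,0],"twist":0},
  {"xyz":[0,0,0],"twist":0},
  {"xyz":[0,0,0],"twist":0},
  {"xyz":[0,0,0],"twist":0},
  {"xyz":[0,0,0],"twist":0},
  {"xyz":[0,0,0],"twist":0},
], jaw=1, squeeze=60)

```text
time_s: 12.88
eef_pos: [0.5763, -0.1035, 0.0716]
orientation: [[0.0, -0.036, -0.999], [0.0, -0.999, 0.036], [-1.0, -0.0, -0.0]]
contact_force: [-0.8, 0.9, 2.9]
finger_gap: 0.0153
```

Emit:
send_rows([
  {"xyz":[-3,0,0],"twist":0},
  {"xyz":[-6,0,0],"twist":0},
  {"xyz":[-12,0,0],"twist":0},
  {"xyz":[-18,0,0],"twist":0},
  {"xyz":[-22,0,0],"twist":0},
  {"xyz":[-22,0,0],"twist":0},
  {"xyz":[-18,0,0],"twist":0},
  {"xyz":[-12,0,0],"twist":0},
  {"xyz":[-6,0,0],"twist":0},
  {"xyz":[0,0,0],"twist":0},
])

```text
time_s: 13.72
eef_pos: [0.5767, -0.1036, 0.1918]
orientation: [[0.002, -0.036, -0.999], [-0.0, -0.999, 0.036], [-1.0, 0.0, -0.002]]
contact_force: [0.5, -0.4, -3.0]
finger_gap: 0.0151
```

```bash
python3 -c "
from go import *
go(*grip((530,-316.1,8.55)),185,8.55)"
```

```text
t 13.7 tcp [ 576.7 -103.6  191.8] yaw -2.07 tilt z [-1.0e+00  4.0e-04 -2.2e-03] gap 15.1 F [ 0.5 -0.4 -3. ]
shift [  6.7 223.2  88.2] twist -10.62
```

Emit:
send_rows([
  {"xyz":[0,6,2.4],"twist":0},
  {"xyz":[0,14,5.5],"twist":0},
  {"xyz":[0,24,9.5],"twist":0},
  {"xyz":[0,24,9.5],"twist":0},
  {"xyz":[0,24,9.5],"twist":0},
  {"xyz":[0,24,9.5],"twist":0},
  {"xyz":[0,24,9.5],"twist":0},
  {"xyz":[0,24,9.5],"twist":0},
  {"xyz":[0,24,9.5],"twist":0},
  {"xyz":[0,18,7.1],"twist":0},
  {"xyz":[0,11,4.4],"twist":0},
  {"xyz":[0,6,2.3],"twist":0},
])

```text
time_s: 14.72
eef_pos: [0.4782, -0.325, 0.189]
orientation: [[-0.002, -0.039, -0.999], [0.001, -0.999, 0.039], [-1.0, -0.001, 0.002]]
contact_force: [0.1, -0.0, -2.8]
finger_gap: 0.0156
```

Emit:
send_rows([
  {"xyz":[0,0,0],"twist":-1.5},
  {"xyz":[6,0,0],"twist":-3},
  {"xyz":[12,0,0],"twist":-3},
  {"xyz":[18,0,0],"twist":-2.1},
  {"xyz":[20,0,0],"twist":-1},
  {"xyz":[20,0,0],"twist":0},
  {"xyz":[18,0,0],"twist":0},
  {"xyz":[14,0,0],"twist":0},
  {"xyz":[8,0,0],"twist":0},
  {"xyz":[4,0,0],"twist":0},
  {"xyz":[0,0,0],"twist":0},
  {"xyz":[0,0,0],"twist":0},
])

```text
time_s: 15.72
eef_pos: [0.4804, -0.3231, 0.0708]
orientation: [[0.001, 0.149, -0.989], [-0.0, -0.989, -0.149], [-1.0, 0.0, -0.001]]
contact_force: [0.6, 0.2, -2.2]
finger_gap: 0.0147
```

```bash
python3 -c "
from go import *
go(*grip((530,-316.1,8.55)),48.6,8.55)
c=robot.capture('top');im=c['img'][:,:,::-1];o=(350,110)
im=cv2.resize(im[110:220,350:470],None,fx=5,fy=5,interpolation=cv2.INTER_CUBIC)
p=(.530,-.3161,np.radians(8.55))
draw(c,im,p,spec(55.5),5,np.array(o))
draw(c,im,p,[rect(-85,85,52,32)],5,np.array(o),(255,0,255))
cv2.imwrite('pics/c5.png',im)"
```

```text
t 15.7 tcp [ 480.4 -323.1   70.8] yaw 8.56 tilt z [-1.e+00  2.e-04 -5.e-04] gap 14.7 F [ 0.6  0.2 -2.2]
shift [22.2  0.4 -0.1] twist 0.01
```

View pics/c5.png

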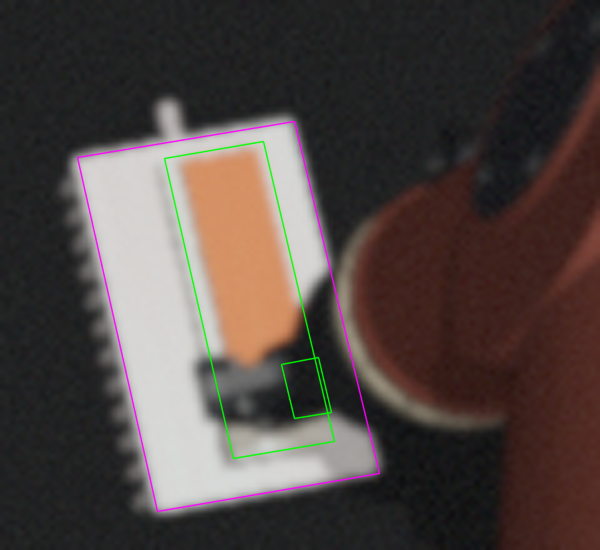

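The strap is over the block and lines up with the target outline to about 1 px. Lowering.

Emit:
send_rows([
  {"xyz":[5,0,0],"twist":0},
  {"xyz":[5,0,0],"twist":0},
  {"xyz":[4,0,0],"twist":0},
  {"xyz":[3,0,0],"twist":0},
  {"xyz":[2,0,0],"twist":0},
  {"xyz":[1,0,0],"twist":0},
  {"xyz":[1,0,0],"twist":0},
  {"xyz":[0.5,0,0],"twist":0},
  {"xyz":[0.5,0,0],"twist":0},
  {"xyz":[0,0,0],"twist":0},
  {"xyz":[0,0,0],"twist":0},
])

```text
time_s: 16.68
eef_pos: [0.48, -0.3233, 0.0486]
orientation: [[0.0, 0.148, -0.989], [-0.0, -0.989, -0.148], [-1.0, 0.0, -0.0]]
contact_force: [-0.6, 0.4, 1.2]
finger_gap: 0.0153
```

Emit:
send_rows([
  {"xyz":[0,0,0],"twist":0},
  {"xyz":[0,0,0],"twist":0},
  {"xyz":[0,0,0],"twist":0},
  {"xyz":[0,0,0],"twist":0},
  {"xyz":[0,0,0],"twist":0},
  {"xyz":[0,0,0],"twist":0},
  {"xyz":[-4,0,0],"twist":0},
  {"xyz":[-8,0,0],"twist":0},
  {"xyz":[-15,0,0],"twist":0},
  {"xyz":[-20,0,0],"twist":0},
  {"xyz":[-25,0,0],"twist":0},
  {"xyz":[-25,0,0],"twist":0},
], jaw=0)

```text
time_s: 17.68
eef_pos: [0.4798, -0.3231, 0.1469]
orientation: [[-0.0, 0.149, -0.989], [0.0, -0.989, -0.149], [-1.0, -0.0, 0.0]]
contact_force: [1.3, 0.5, 0.1]
finger_gap: 0.0851
```

Emit:
send_rows([
  {"xyz":[-15,0,0],"twist":0},
  {"xyz":[-8,0,0],"twist":2},
  {"xyz":[0,0,0],"twist":5},
  {"xyz":[0,0,0],"twist":5.3},
  {"xyz":[0,0,0],"twist":0},
  {"xyz":[0,0,0],"twist":0},
])

```text
time_s: 18.18
eef_pos: [0.48, -0.3232, 0.1689]
orientation: [[0.0, -0.063, -0.998], [-0.0, -0.998, 0.063], [-1.0, 0.0, -0.0]]
contact_force: [1.0, -0.8, 0.6]
finger_gap: 0.0852
```

```bash
python3 go.py 512.7 343.3 150 -3.72
```

```text
t 18.2 tcp [ 480.  -323.2  168.9] yaw -3.6 tilt z [-1.e+00  3.e-04 -4.e-04] gap 85.2 F [ 1.  -0.8  0.6]
shift [  18.7 -667.3    9.2] twist 0.12
```

Emit:
send_rows([
  {"xyz":[0,-10,0.3],"twist":0},
  {"xyz":[0,-20,0.3],"twist":0},
  {"xyz":[0,-30,0.4],"twist":0},
  {"xyz":[0,-30,0.4],"twist":0},
  {"xyz":[0,-30,0.4],"twist":0},
  {"xyz":[0,-30,0.4],"twist":0},
  {"xyz":[0,-30,0.4],"twist":0},
  {"xyz":[0,-30,0.4],"twist":0},
  {"xyz":[0,-30,0.4],"twist":0},
  {"xyz":[0,-30,0.4],"twist":0},
  {"xyz":[0,-30,0.4],"twist":0},
  {"xyz":[0,-30,0.4],"twist":0},
])

```text
time_s: 19.18
eef_pos: [0.4964, 0.0085, 0.1685]
orientation: [[0.0, -0.063, -0.998], [-0.0, -0.998, 0.063], [-1.0, 0.0, -0.0]]
contact_force: [-0.1, -0.3, 0.3]
finger_gap: 0.0857
```

Emit:
send_rows([
  {"xyz":[0,-30,0.4],"twist":0},
  {"xyz":[0,-30,0.4],"twist":0},
  {"xyz":[0,-30,0.4],"twist":0},
  {"xyz":[0,-30,0.4],"twist":0},
  {"xyz":[0,-30,0.4],"twist":0},
  {"xyz":[0,-30,0.4],"twist":0},
  {"xyz":[0,-30,0.4],"twist":0},
  {"xyz":[0,-30,0.4],"twist":0},
  {"xyz":[0,-30,0.4],"twist":0},
  {"xyz":[0,-30,0.4],"twist":0},
  {"xyz":[0,-22,0.3],"twist":0},
  {"xyz":[0,-15.3,0.3],"twist":0},
])

```text
time_s: 20.18
eef_pos: [0.513, 0.3466, 0.1684]
orientation: [[-0.001, -0.06, -0.998], [0.001, -0.998, 0.06], [-1.0, -0.001, 0.001]]
contact_force: [0.4, -0.5, -0.2]
finger_gap: 0.0855
```

Emit:
send_rows([
  {"xyz":[8,0,0],"twist":0},
  {"xyz":[10,0,0],"twist":0},
  {"xyz":[0,0,0],"twist":0},
  {"xyz":[0,0,0],"twist":0},
])

```text
time_s: 20.52
eef_pos: [0.5143, 0.3416, 0.1493]
orientation: [[-0.001, -0.066, -0.998], [-0.002, -0.998, 0.066], [-1.0, 0.002, 0.001]]
contact_force: [-0.1, -0.2, 0.9]
finger_gap: 0.0852
```

```bash
python3 - <<'E'
from go import *
go(512.7,343.3,26.7,-3.72)
a=[]
for n,(u,v,w,h) in {"side":(105,150,150,185),"top":(355,118,85,106)}.items():
    c=robot.capture(n);s=3 if n=="side" else 555/106.
    im=cv2.resize(c["img"][v:v+h,u:u+w,::-1],None,fx=s,fy=s,interpolation=cv2.INTER_CUBIC)
    if n=="top": im=im[:555];draw(c,im,(.53,-.3161,np.radians(8.55)),spec(32),s,np.array((u,v)))
    a.append(cv2.resize(im,(im.shape[1],555)))
cv2.imwrite("pics/c6.png",np.hstack(a)[:, :800])
print(np.hstack(a).shape)
E
```

```text
t 20.5 tcp [514.3 341.6 149.3] yaw -3.8 tilt z [-1.      0.0018  0.0014] gap 85.2 F [-0.1 -0.2  0.9]
shift [122.6  -1.8   1.5] twist -0.08
(555, 895, 3)
```

View pics/c6.png

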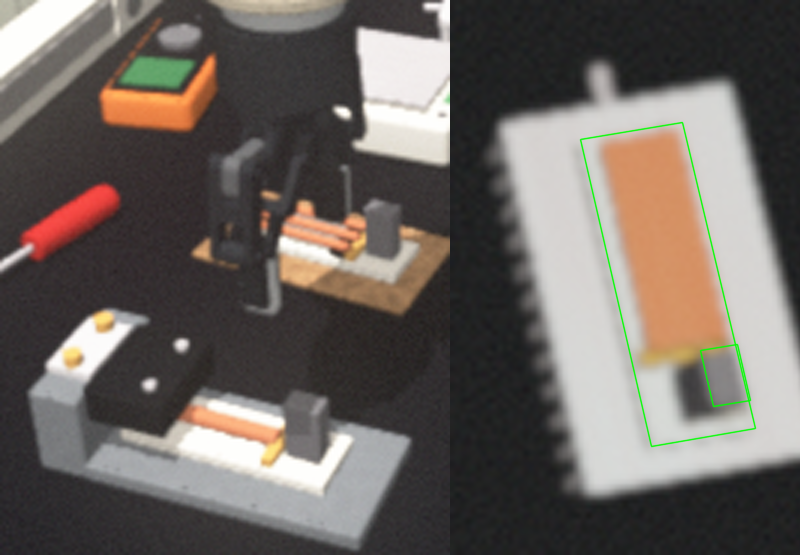

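The strap sits flat in the middle of the block, on its target outline. The gripper is above the rod's grip block. Descending.

Emit:
send_rows([
  {"xyz":[10,-1,1],"twist":0},
  {"xyz":[20,0,0],"twist":0},
  {"xyz":[22,0,0],"twist":0},
  {"xyz":[20,0,0],"twist":0},
  {"xyz":[16,0,0],"twist":0},
  {"xyz":[12,0,0],"twist":0},
  {"xyz":[10,0,0],"twist":0},
  {"xyz":[7,0,0],"twist":0},
  {"xyz":[4,0,0],"twist":0},
  {"xyz":[0,0,0],"twist":0},
  {"xyz":[0,0,0],"twist":0},
])

```text
time_s: 21.53
eef_pos: [0.5139, 0.3446, 0.0298]
orientation: [[0.001, -0.066, -0.998], [0.0, -0.998, 0.066], [-1.0, -0.0, -0.001]]
contact_force: [0.1, 0.4, 0.3]
finger_gap: 0.085
```

```bash
python3 go.py 512.7 343.3 26.7 -3.72
```

```text
t 21.5 tcp [513.9 344.6  29.8] yaw -3.76 tilt z [-1.e+00 -5.e-04 -5.e-04] gap 85.0 F [0.1 0.4 0.3]
shift [3.1 1.3 1.1] twist -0.04
```

Emit:
send_rows([
  {"xyz":[0,0,0],"twist":0},
  {"xyz":[0,0,0],"twist":0},
  {"xyz":[0,0,0],"twist":0},
  {"xyz":[0,0,0],"twist":0},
  {"xyz":[0,0,0],"twist":0},
  {"xyz":[0,0,0],"twist":0},
  {"xyz":[0,0,0],"twist":0},
  {"xyz":[0,0,0],"twist":0},
  {"xyz":[0,0,0],"twist":0},
], jaw=1, squeeze=60)

```text
time_s: 22.28
eef_pos: [0.5138, 0.3445, 0.0296]
orientation: [[0.0, -0.066, -0.998], [0.0, -0.998, 0.066], [-1.0, -0.0, -0.0]]
contact_force: [-0.3, 1.0, 3.2]
finger_gap: 0.0152
```

Emit:
send_rows([
  {"xyz":[-1,0,0],"twist":0},
  {"xyz":[-1,0,0],"twist":0},
  {"xyz":[0,0,3],"twist":0},
  {"xyz":[0,0,6],"twist":0},
  {"xyz":[0,0,10],"twist":0},
  {"xyz":[0,0,12],"twist":0},
  {"xyz":[0,0,12],"twist":0},
  {"xyz":[0,0,12],"twist":0},
  {"xyz":[0,0,12],"twist":0},
  {"xyz":[0,0,8],"twist":0},
  {"xyz":[0,0,4],"twist":0},
  {"xyz":[0,0,0],"twist":0},
])

```text
time_s: 23.28
eef_pos: [0.4338, 0.3498, 0.0316]
orientation: [[0.0, -0.064, -0.998], [-0.0, -0.998, 0.064], [-1.0, 0.0, -0.0]]
contact_force: [0.3, 1.0, -1.3]
finger_gap: 0.0149
```

Emit:
send_rows([
  {"xyz":[-6,0,0],"twist":0},
  {"xyz":[-12,0,0],"twist":0},
  {"xyz":[-18,0,0],"twist":0},
  {"xyz":[-22,0,0],"twist":0},
  {"xyz":[-22,0,0],"twist":0},
  {"xyz":[-22,0,0],"twist":0},
  {"xyz":[-22,0,0],"twist":0},
  {"xyz":[-18,0,0],"twist":0},
  {"xyz":[-12,0,0],"twist":0},
  {"xyz":[-6,0,0],"twist":0},
  {"xyz":[0,0,0],"twist":0},
])

```text
time_s: 24.2
eef_pos: [0.4355, 0.3498, 0.1929]
orientation: [[0.002, -0.066, -0.998], [0.001, -0.998, 0.066], [-1.0, -0.001, -0.002]]
contact_force: [0.6, 0.7, -1.5]
finger_gap: 0.0152
```

```bash
python3 -c "
from go import *
go(*grip((625.2,-103.5,-2.65)),190,-2.65)"
```

```text
t 24.2 tcp [435.5 349.8 192.9] yaw -3.79 tilt z [-1.     -0.0014 -0.0018] gap 15.2 F [ 0.6  0.7 -1.5]
shift [   2.5  440.7 -169.2] twist -1.14
```

Emit:
send_rows([
  {"xyz":[0,6,-2.3],"twist":0},
  {"xyz":[0,12,-4.6],"twist":0},
  {"xyz":[0,18,-6.9],"twist":0},
  {"xyz":[0,22,-8.45],"twist":0},
  {"xyz":[0,22,-8.45],"twist":0},
  {"xyz":[0,22,-8.45],"twist":0},
  {"xyz":[0,22,-8.45],"twist":0},
  {"xyz":[0,22,-8.45],"twist":0},
  {"xyz":[0,22,-8.45],"twist":0},
  {"xyz":[0,22,-8.45],"twist":0},
  {"xyz":[0,22,-8.45],"twist":0},
  {"xyz":[0,22,-8.45],"twist":0},
])

```text
time_s: 25.2
eef_pos: [0.5085, 0.1081, 0.1899]
orientation: [[-0.002, -0.066, -0.998], [-0.0, -0.998, 0.066], [-1.0, 0.001, 0.002]]
contact_force: [0.2, 0.6, -2.5]
finger_gap: 0.0152
```

Emit:
send_rows([
  {"xyz":[0,22,-8.45],"twist":0},
  {"xyz":[0,22,-8.45],"twist":0},
  {"xyz":[0,22,-8.45],"twist":0},
  {"xyz":[0,22,-8.45],"twist":0},
  {"xyz":[0,22,-8.45],"twist":0},
  {"xyz":[0,22,-8.45],"twist":0},
  {"xyz":[0,22,-8.45],"twist":0},
  {"xyz":[0,18,-6.9],"twist":0},
  {"xyz":[0,14,-5.4],"twist":0},
  {"xyz":[0,12,-4.6],"twist":0},
  {"xyz":[0,8.7,-3.3],"twist":0},
  {"xyz":[0,0,0],"twist":-1.1},
])

```text
time_s: 26.2
eef_pos: [0.5747, -0.1034, 0.1907]
orientation: [[-0.001, -0.048, -0.999], [-0.0, -0.999, 0.048], [-1.0, 0.0, 0.001]]
contact_force: [-0.8, 0.1, -1.2]
finger_gap: 0.0154
```

Emit:
send_rows([
  {"xyz":[0,0,0],"twist":0},
  {"xyz":[6,0,0],"twist":0},
  {"xyz":[12,0,0],"twist":0},
  {"xyz":[18,0,0],"twist":0},
  {"xyz":[20,0,0],"twist":0},
  {"xyz":[18,0,0],"twist":0},
  {"xyz":[14,0,0],"twist":0},
  {"xyz":[8,0,0],"twist":0},
  {"xyz":[4,0,0],"twist":0},
  {"xyz":[0,0,0],"twist":0},
  {"xyz":[0,0,0],"twist":0},
])

```text
time_s: 27.12
eef_pos: [0.575, -0.1011, 0.0917]
orientation: [[0.001, -0.046, -0.999], [0.0, -0.999, 0.046], [-1.0, -0.0, -0.001]]
contact_force: [-0.7, 0.1, -1.2]
finger_gap: 0.0152
```

```bash
python3 -c "
from go import *
go(*grip((625.2,-103.5,-2.65)),72.6,-2.65)
c=robot.capture('top');im=c['img'][:,:,::-1];o=(250,80)
im=cv2.resize(im[80:200,250:350],None,fx=5,fy=5,interpolation=cv2.INTER_CUBIC)
p=(.6252,-.1035,np.radians(-2.65))
z=robot.observe()['eef_pos'][2]*1e3-17.6
draw(c,im,p,spec(z),5,np.array(o))
draw(c,im,p,[rect(-75,75,60,55)],5,np.array(o),(255,0,255))
cv2.imwrite('pics/c7.png',im)"
```

```text
t 27.1 tcp [ 575.  -101.1   91.7] yaw -2.64 tilt z [-1.e+00 -1.e-04 -6.e-04] gap 15.2 F [-0.7  0.1 -1.2]
shift [19.1  0.1 -0.3] twist 0.01
```

View pics/c7.png

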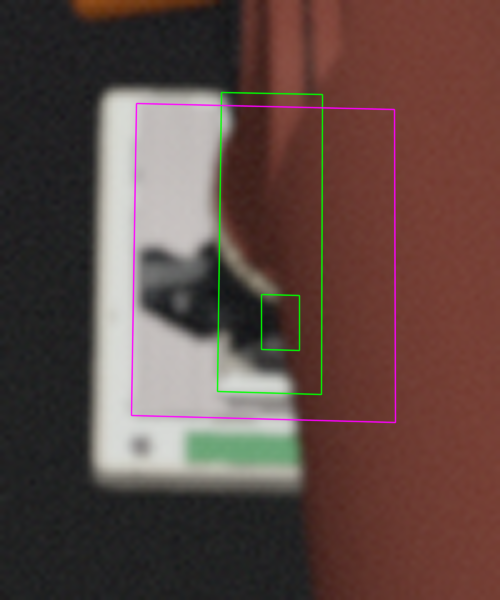

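The arm hides most of the balance, but the visible front-left corner of the plate, near (225,393), matches the target outline. Lowering.

Emit:
send_rows([
  {"xyz":[5,0,0],"twist":0},
  {"xyz":[4,0,0],"twist":0},
  {"xyz":[3,0,0],"twist":0},
  {"xyz":[2,0,0],"twist":0},
  {"xyz":[1.5,0,0],"twist":0},
  {"xyz":[1,0,0],"twist":0},
  {"xyz":[1,0,0],"twist":0},
  {"xyz":[0.5,0,0],"twist":0},
  {"xyz":[0.5,0,0],"twist":0},
  {"xyz":[0.5,0,0],"twist":0},
  {"xyz":[0,0,0],"twist":0},
  {"xyz":[0,0,0],"twist":0},
])

```text
time_s: 28.17
eef_pos: [0.5748, -0.1014, 0.0726]
orientation: [[0.0, -0.047, -0.999], [-0.0, -0.999, 0.047], [-1.0, 0.0, -0.0]]
contact_force: [-1.9, 0.4, 2.4]
finger_gap: 0.0149
```

Emit:
send_rows([
  {"xyz":[0,0,0],"twist":0},
  {"xyz":[0,0,0],"twist":0},
  {"xyz":[0,0,0],"twist":0},
  {"xyz":[0,0,0],"twist":0},
  {"xyz":[0,0,0],"twist":0},
  {"xyz":[0,0,0],"twist":0},
  {"xyz":[-4,0,0],"twist":0},
  {"xyz":[-8,0,0],"twist":0},
  {"xyz":[-15,0,0],"twist":0},
  {"xyz":[-20,0,0],"twist":0},
  {"xyz":[-20,0,0],"twist":0},
  {"xyz":[-15,0,0],"twist":0},
], jaw=0)

```text
time_s: 29.17
eef_pos: [0.5753, -0.1014, 0.1569]
orientation: [[0.002, -0.046, -0.999], [-0.0, -0.999, 0.046], [-1.0, 0.0, -0.002]]
contact_force: [0.7, 0.0, 0.1]
finger_gap: 0.0856
```

Emit:
send_rows([
  {"xyz":[-12,0,0],"twist":0},
  {"xyz":[-6,0,0],"twist":2.3},
  {"xyz":[0,0,0],"twist":2.3},
  {"xyz":[0,0,0],"twist":0},
  {"xyz":[0,0,0],"twist":0},
])

```text
time_s: 29.58
eef_pos: [0.5746, -0.1014, 0.1725]
orientation: [[-0.0, -0.125, -0.992], [-0.0, -0.992, 0.125], [-1.0, 0.0, 0.0]]
contact_force: [-0.5, -0.6, -0.8]
finger_gap: 0.0855
```

```bash
python3 go.py 539.8 118.7 140 -7.19
```

```text
t 29.6 tcp [ 574.6 -101.4  172.5] yaw -7.19 tilt z [-1.e+00  0.e+00  1.e-04] gap 85.5 F [-0.5 -0.6 -0.8]
shift [  32.5 -214.    62. ] twist -0.0
```

Emit:
send_rows([
  {"xyz":[0,-10,2.9],"twist":0},
  {"xyz":[0,-20,5.8],"twist":0},
  {"xyz":[0,-30,8.7],"twist":0},
  {"xyz":[0,-32,9.3],"twist":0},
  {"xyz":[0,-32,9.3],"twist":0},
  {"xyz":[0,-32,9.3],"twist":0},
  {"xyz":[0,-32,9.3],"twist":0},
  {"xyz":[0,-16,4.6],"twist":0},
  {"xyz":[0,-8,2.3],"twist":0},
  {"xyz":[0,-2,0.5],"twist":0},
  {"xyz":[0,0,0],"twist":0},
  {"xyz":[0,0,0],"twist":0},
])

```text
time_s: 30.58
eef_pos: [0.5405, 0.1171, 0.1721]
orientation: [[-0.0, -0.128, -0.992], [-0.001, -0.992, 0.128], [-1.0, 0.001, 0.0]]
contact_force: [1.1, -0.9, 1.2]
finger_gap: 0.0857
```

```bash
python3 - <<'E'
from go import *
go(539.8,118.7,18.7,-7.19)
c=robot.capture("top");s=5.;a=[]
for (u,v,w,h),ps in {(262,90,78,110):[((.6252,-.1035,-2.65),spec(55)),((.6252,-.1035,-2.65),[rect(-75,75,60,55)])],
                   (180,110,78,110):[((.5896,.1121,-7.2),spec(4))]}.items():
    im=cv2.resize(c["img"][v:v+h,u:u+w,::-1],None,fx=s,fy=s,interpolation=cv2.INTER_CUBIC)
    for p,r in ps: draw(c,im,(p[0],p[1],np.radians(p[2])),r,s,np.array((u,v)))
    a.append(im)
cv2.imwrite("pics/c8.png",np.hstack(a))
E
```

```text
t 30.6 tcp [540.5 117.1 172.1] yaw -7.36 tilt z [-1.e+00  7.e-04  2.e-04] gap 85.7 F [ 1.1 -0.9  1.2]
shift [153.4  -1.6   0.9] twist -0.17
```

View pics/c8.png

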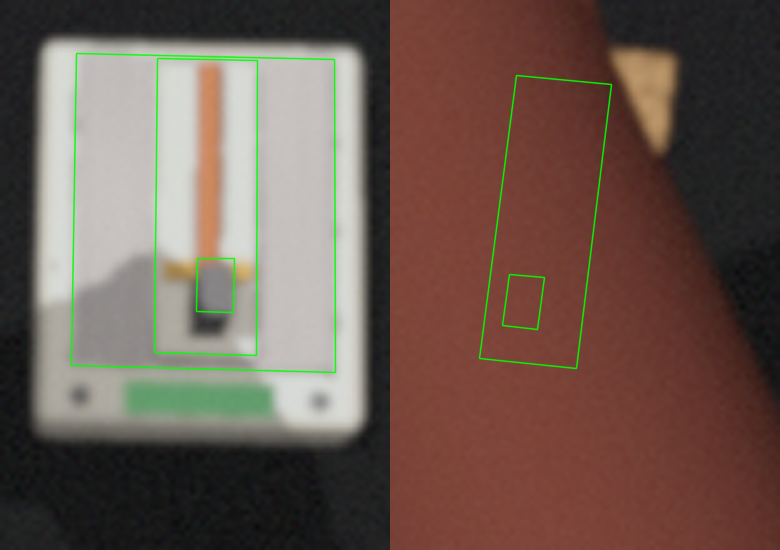

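The rod sits flat in the middle of the pan, within 1 px of the target outline. Picking up the trio again.

Emit:
send_rows([
  {"xyz":[12,0,0],"twist":0},
  {"xyz":[22,0,0],"twist":0},
  {"xyz":[24,0,0],"twist":0},
  {"xyz":[24,0,0],"twist":0},
  {"xyz":[22,0,0],"twist":0},
  {"xyz":[18,0,0],"twist":0},
  {"xyz":[12,0,0],"twist":0},
  {"xyz":[8,0,0],"twist":0},
  {"xyz":[6,0,0],"twist":0},
  {"xyz":[4,0,0],"twist":0},
  {"xyz":[0,0,0],"twist":0},
  {"xyz":[0,0,0],"twist":0},
])

```text
time_s: 31.63
eef_pos: [0.5407, 0.1189, 0.0209]
orientation: [[0.001, -0.126, -0.992], [0.0, -0.992, 0.126], [-1.0, -0.0, -0.001]]
contact_force: [-0.2, 0.7, -0.3]
finger_gap: 0.0851
```

Emit:
send_rows([
  {"xyz":[0,0,0],"twist":0},
  {"xyz":[0,0,0],"twist":0},
  {"xyz":[0,0,0],"twist":0},
  {"xyz":[0,0,0],"twist":0},
  {"xyz":[0,0,0],"twist":0},
  {"xyz":[0,0,0],"twist":0},
  {"xyz":[0,0,0],"twist":0},
  {"xyz":[0,0,0],"twist":0},
  {"xyz":[0,0,0],"twist":0},
], jaw=1, squeeze=60)

```text
time_s: 32.38
eef_pos: [0.5405, 0.1187, 0.0206]
orientation: [[0.0, -0.127, -0.992], [0.0, -0.992, 0.127], [-1.0, -0.0, -0.0]]
contact_force: [-0.6, -1.8, 3.7]
finger_gap: 0.0152
```

Emit:
send_rows([
  {"xyz":[-3,0,0],"twist":0},
  {"xyz":[-6,0,0],"twist":0},
  {"xyz":[-12,0,0],"twist":0},
  {"xyz":[-18,0,0],"twist":0},
  {"xyz":[-22,0,0],"twist":0},
  {"xyz":[-22,0,0],"twist":0},
  {"xyz":[-22,0,0],"twist":0},
  {"xyz":[-22,0,0],"twist":0},
  {"xyz":[-18,0,0],"twist":0},
  {"xyz":[-12,0,0],"twist":0},
  {"xyz":[-6,0,0],"twist":0},
  {"xyz":[0,0,0],"twist":0},
])

```text
time_s: 33.38
eef_pos: [0.5408, 0.1189, 0.1848]
orientation: [[0.002, -0.126, -0.992], [0.0, -0.992, 0.126], [-1.0, -0.001, -0.002]]
contact_force: [0.4, 0.7, -3.0]
finger_gap: 0.0151
```

```bash
python3 -c "
from go import *
# specimen origin 95 mm in front of home
go(*grip((569.6,342.7,-2.96),-145),150,-2.96)"
```

```text
t 33.4 tcp [540.8 118.9 184.8] yaw -7.27 tilt z [-1.e+00 -5.e-04 -2.e-03] gap 15.1 F [ 0.4  0.7 -3. ]
shift [  34.6 -214.8  144.4] twist -4.31
```

Emit:
send_rows([
  {"xyz":[0,-6.4,4.3],"twist":0},
  {"xyz":[0,-12.9,8.7],"twist":0},
  {"xyz":[0,-21.5,14.4],"twist":0},
  {"xyz":[0,-23.6,15.9],"twist":0},
  {"xyz":[0,-23.6,15.9],"twist":0},
  {"xyz":[0,-23.6,15.9],"twist":0},
  {"xyz":[0,-23.6,15.9],"twist":0},
  {"xyz":[0,-23.6,15.9],"twist":0},
  {"xyz":[0,-23.6,15.9],"twist":0},
  {"xyz":[0,-17.2,11.6],"twist":0},
  {"xyz":[0,-10.7,7.2],"twist":0},
  {"xyz":[0,-4.3,2.9],"twist":0},
])

```text
time_s: 34.38
eef_pos: [0.4213, 0.3522, 0.182]
orientation: [[-0.003, -0.123, -0.992], [-0.0, -0.992, 0.123], [-1.0, 0.0, 0.003]]
contact_force: [-0.6, -0.0, -1.6]
finger_gap: 0.0155
```

Emit:
send_rows([
  {"xyz":[0,0,0],"twist":-1.5},
  {"xyz":[6,0,0],"twist":-1.8},
  {"xyz":[12,0,0],"twist":-1},
  {"xyz":[18,0,0],"twist":0},
  {"xyz":[20,0,0],"twist":0},
  {"xyz":[20,0,0],"twist":0},
  {"xyz":[18,0,0],"twist":0},
  {"xyz":[14,0,0],"twist":0},
  {"xyz":[10,0,0],"twist":0},
  {"xyz":[6,0,0],"twist":0},
  {"xyz":[0,0,0],"twist":0},
  {"xyz":[0,0,0],"twist":0},
])

```text
time_s: 35.38
eef_pos: [0.4241, 0.3498, 0.0593]
orientation: [[-0.0, -0.052, -0.999], [-0.0, -0.999, 0.052], [-1.0, 0.0, 0.0]]
contact_force: [-0.4, 0.4, -2.3]
finger_gap: 0.0152
```

```bash
python3 - <<'E'
from go import *
go(*grip((569.6,342.7,-2.96),-145),30.6,-2.96)
z=robot.observe()['eef_pos'][2]*1e3-16.6
a=[]
for n,(u,v,w,h) in {"side":(95,220,170,120),"top":(75,100,85,120)}.items():
    c=robot.capture(n);s=500/120
    im=cv2.resize(c["img"][v:v+h,u:u+w,::-1],None,fx=s,fy=s,interpolation=cv2.INTER_CUBIC)
    p=(.5696,.3427,np.radians(-2.96))
    draw(c,im,p,[rect(-110,72,45,12)],s,np.array((u,v)),(255,0,255))
    e=robot.observe();R=e["orientation"];t=np.arctan2(-R[1,2],-R[0,2]);q=e["eef_pos"]+.05*np.array([np.cos(t),np.sin(t),0])
    draw(c,im,(q[0],q[1],t),spec(z)[:1],s,np.array((u,v)))
    a.append(im)
o=np.hstack(a);cv2.imwrite("pics/c9.png",cv2.resize(o,(800,int(o.shape[0]*800/o.shape[1]))))
E
```

```text
t 35.4 tcp [424.1 349.8  59.3] yaw -2.98 tilt z [-1.e+00  0.e+00  3.e-04] gap 15.2 F [-0.4  0.4 -2.3]
shift [28.7 -0.4 -0.7] twist -0.02
```

View pics/c9.png

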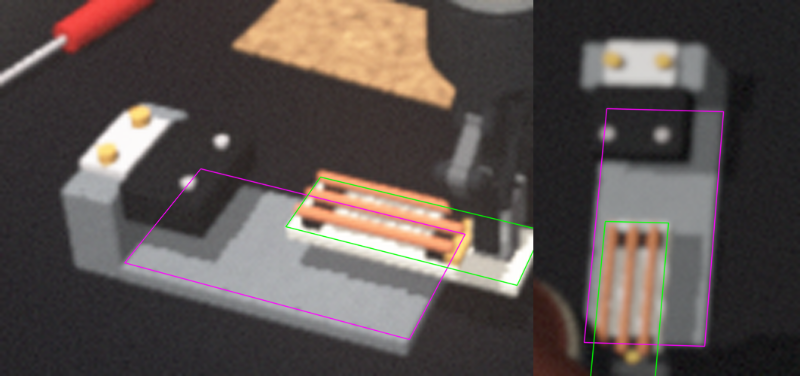

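The probe outline agrees in both views, with the post foot at about (125,262) on the side view. The trio is level in front of the head and in line with the deck. Lowering to about 2 mm above the deck, then sliding in.

Emit:
send_rows([
  {"xyz":[5,-0.4,-0.7],"twist":0},
  {"xyz":[7,0,0],"twist":0},
  {"xyz":[7,0,0],"twist":0},
  {"xyz":[5,0,0],"twist":0},
  {"xyz":[3,0,0],"twist":0},
  {"xyz":[1.5,0,0],"twist":0},
  {"xyz":[0,0,0],"twist":0},
  {"xyz":[0,0,0],"twist":0},
])

```text
time_s: 36.15
eef_pos: [0.4248, 0.3503, 0.0309]
orientation: [[-0.0, -0.052, -0.999], [0.0, -0.999, 0.052], [-1.0, -0.0, 0.0]]
contact_force: [0.9, 0.6, -1.4]
finger_gap: 0.0148
```

Emit:
send_rows([
  {"xyz":[0,0,-4],"twist":0},
  {"xyz":[0,0,-8],"twist":0},
  {"xyz":[0,0,-10],"twist":0},
  {"xyz":[0,0,-10],"twist":0},
  {"xyz":[0,0,-10],"twist":0},
  {"xyz":[0,0,-10],"twist":0},
  {"xyz":[0,0,-10],"twist":0},
  {"xyz":[0,0,-8],"twist":0},
  {"xyz":[0,0,-6],"twist":0},
  {"xyz":[0,0,-4],"twist":0},
  {"xyz":[0,0,0],"twist":0},
  {"xyz":[0,0,0],"twist":0},
])

```text
time_s: 37.15
eef_pos: [0.5044, 0.3462, 0.0307]
orientation: [[-0.0, -0.052, -0.999], [0.0, -0.999, 0.052], [-1.0, 0.0, 0.0]]
contact_force: [0.2, -0.3, -1.1]
finger_gap: 0.0152
```

```bash
python3 -c "
from go import *
go(*grip((569.6,342.7,-2.96)),28.6,-2.96)"
```

```text
t 37.1 tcp [504.4 346.2  30.7] yaw -2.96 tilt z [-1.e+00  0.e+00  4.e-04] gap 15.2 F [ 0.2 -0.3 -1.1]
shift [  2.1   0.1 -15.3] twist 0.0
```

Emit:
send_rows([
  {"xyz":[1,0,-2],"twist":0},
  {"xyz":[0.3,0,-3],"twist":0},
  {"xyz":[0,0,-3],"twist":0},
  {"xyz":[0,0,-2],"twist":0},
  {"xyz":[0,0,-1],"twist":0},
  {"xyz":[0,0,0],"twist":0},
  {"xyz":[0,0,0],"twist":0},
])

```text
time_s: 37.73
eef_pos: [0.5156, 0.3456, 0.0295]
orientation: [[-0.0, -0.052, -0.999], [0.0, -0.999, 0.052], [-1.0, -0.0, 0.0]]
contact_force: [0.0, 0.0, -2.1]
finger_gap: 0.0154
```

Emit:
send_rows([
  {"xyz":[0,0,-1],"twist":0},
  {"xyz":[0,0,-1],"twist":0},
  {"xyz":[0,0,0],"twist":0},
  {"xyz":[0,0,0],"twist":0},
])

```text
time_s: 38.07
eef_pos: [0.5177, 0.3454, 0.0295]
orientation: [[-0.0, -0.052, -0.999], [0.0, -0.999, 0.052], [-1.0, -0.0, 0.0]]
contact_force: [-0.8, -1.0, -1.9]
finger_gap: 0.0152
```

Emit:
send_rows([
  {"xyz":[0,0,-1],"twist":0},
  {"xyz":[0,0,-1],"twist":0},
  {"xyz":[0,0,0],"twist":0},
  {"xyz":[0,0,0],"twist":0},
])

```text
time_s: 38.4
eef_pos: [0.5197, 0.3453, 0.0295]
orientation: [[-0.0, -0.052, -0.999], [0.0, -0.999, 0.052], [-1.0, -0.0, 0.0]]
contact_force: [-0.3, 0.6, -2.1]
finger_gap: 0.0154
```

Emit:
send_rows([
  {"xyz":[0,0,-1],"twist":0},
  {"xyz":[0,0,-0.5],"twist":0},
  {"xyz":[0,0,0],"twist":0},
  {"xyz":[0,0,0],"twist":0},
])

```text
time_s: 38.73
eef_pos: [0.5212, 0.3452, 0.0295]
orientation: [[-0.0, -0.052, -0.999], [0.0, -0.999, 0.052], [-1.0, -0.0, 0.0]]
contact_force: [0.0, 0.8, -2.7]
finger_gap: 0.0154
```

Emit:
send_rows([
  {"xyz":[0,0,-1],"twist":0},
  {"xyz":[0,0,0],"twist":0},
  {"xyz":[0,0,0],"twist":0},
])

```text
time_s: 38.98
eef_pos: [0.5222, 0.3452, 0.0295]
orientation: [[0.0, -0.052, -0.999], [0.0, -0.999, 0.052], [-1.0, -0.0, -0.0]]
contact_force: [-0.1, 0.3, -1.2]
finger_gap: 0.0155
```

```bash
python3 - <<'E'
from go import *
go(*grip((569.6,342.7,-2.96)),28.6,-2.96)
a=[]
for n,(u,v,w,h) in {"side":(105,230,150,110),"top":(75,100,75,110)}.items():
    c=robot.capture(n);s=4.5
    a.append(cv2.resize(c["img"][v:v+h,u:u+w,::-1],None,fx=s,fy=s,interpolation=cv2.INTER_CUBIC))
cv2.imwrite("pics/c10.png",cv2.resize(np.hstack(a),None,fx=.79,fy=.79,interpolation=cv2.INTER_AREA))
E
```

```text
t 39.0 tcp [522.2 345.2  29.5] yaw -2.96 tilt z [-1.e+00 -1.e-04 -0.e+00] gap 15.5 F [-0.1  0.3 -1.2]
shift [0.9 0.1 2.5] twist -0.0
```

View pics/c10.png

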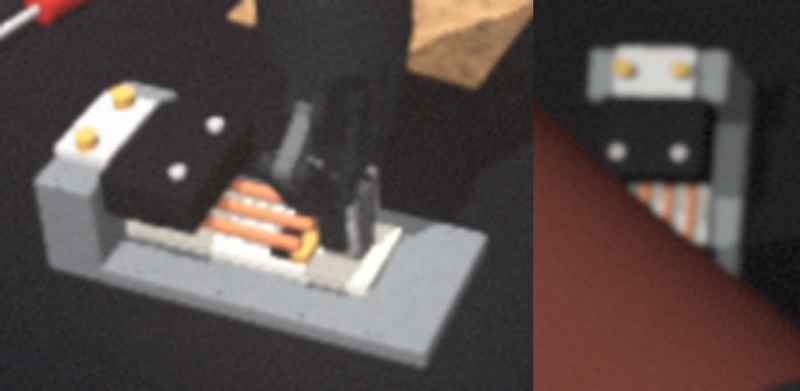

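The side view shows the plate's far corner at (125,228), about 3 mm short of the post. Continuing gently until it touches.

Emit:
send_rows([
  {"xyz":[0,0,-1],"twist":0},
  {"xyz":[0,0,0],"twist":0},
  {"xyz":[0,0,0],"twist":0},
])

```text
time_s: 39.33
eef_pos: [0.5223, 0.3452, 0.0293]
orientation: [[-0.001, -0.051, -0.999], [-0.0, -0.999, 0.051], [-1.0, 0.0, 0.001]]
contact_force: [-4.0, -1.0, -1.6]
finger_gap: 0.0151
```

Emit:
send_rows([
  {"xyz":[0,0,-1],"twist":0},
  {"xyz":[0,0,0],"twist":0},
  {"xyz":[0,0,0],"twist":0},
])

```text
time_s: 39.58
eef_pos: [0.5223, 0.3453, 0.0292]
orientation: [[-0.003, -0.051, -0.999], [-0.001, -0.999, 0.051], [-1.0, 0.001, 0.003]]
contact_force: [-8.2, -1.4, 2.2]
finger_gap: 0.0152
```

Emit:
send_rows([
  {"xyz":[0,0,-0.7],"twist":0},
  {"xyz":[0,0,0],"twist":0},
  {"xyz":[0,0,0],"twist":0},
])

```text
time_s: 39.83
eef_pos: [0.5223, 0.3453, 0.0292]
orientation: [[-0.004, -0.051, -0.999], [-0.001, -0.999, 0.051], [-1.0, 0.001, 0.004]]
contact_force: [-11.5, -2.7, 2.6]
finger_gap: 0.0151
```

It touches the post, with 11 N building up and no further motion. Relieving the push, seating it and releasing.

Emit:
send_rows([
  {"xyz":[0,0,1.5],"twist":0},
  {"xyz":[0,0,1.5],"twist":0},
  {"xyz":[0,0,0],"twist":0},
  {"xyz":[0.5,0,0],"twist":0},
  {"xyz":[0.5,0,0],"twist":0},
  {"xyz":[0,0,0],"twist":0},
  {"xyz":[0,0,0],"twist":0},
])

```text
time_s: 40.42
eef_pos: [0.5222, 0.3452, 0.0287]
orientation: [[0.001, -0.052, -0.999], [0.0, -0.999, 0.052], [-1.0, -0.0, -0.001]]
contact_force: [-0.3, 0.4, -1.2]
finger_gap: 0.0153
```

Emit:
send_rows([
  {"xyz":[0.4,0,0],"twist":0},
  {"xyz":[0.4,0,0],"twist":0},
  {"xyz":[0,0,0],"twist":0},
  {"xyz":[0,0,0],"twist":0},
])

```text
time_s: 40.75
eef_pos: [0.5222, 0.3453, 0.0286]
orientation: [[0.001, -0.052, -0.999], [0.0, -0.999, 0.052], [-1.0, -0.0, -0.001]]
contact_force: [-2.6, -2.0, 6.1]
finger_gap: 0.015
```

Emit:
send_rows([
  {"xyz":[0,0,0],"twist":0},
  {"xyz":[0,0,0],"twist":0},
  {"xyz":[0,0,0],"twist":0},
  {"xyz":[0,0,0],"twist":0},
  {"xyz":[0,0,0],"twist":0},
  {"xyz":[0,0,0],"twist":0},
  {"xyz":[-4,0,0],"twist":0},
  {"xyz":[-8,0,0],"twist":0},
  {"xyz":[-15,0,0],"twist":0},
  {"xyz":[-25,0,0],"twist":0},
  {"xyz":[-30,0,0],"twist":0},
  {"xyz":[-30,0,0],"twist":0},
], jaw=0)

```text
time_s: 41.75
eef_pos: [0.5215, 0.3452, 0.1414]
orientation: [[-0.0, -0.051, -0.999], [-0.0, -0.999, 0.051], [-1.0, 0.0, 0.0]]
contact_force: [0.3, 1.5, -1.1]
finger_gap: 0.0852
```

Emit:
send_rows([
  {"xyz":[-25,0,0],"twist":0},
  {"xyz":[-15,10,5],"twist":0},
  {"xyz":[0,20,8],"twist":0},
  {"xyz":[0,30,8],"twist":0},
  {"xyz":[0,30,8],"twist":0},
  {"xyz":[0,30,8],"twist":0},
  {"xyz":[0,30,5],"twist":0},
  {"xyz":[0,30,0],"twist":0},
  {"xyz":[0,30,0],"twist":0},
  {"xyz":[0,20,0],"twist":0},
  {"xyz":[0,10,0],"twist":0},
  {"xyz":[0,0,0],"twist":0},
])

```text
time_s: 42.75
eef_pos: [0.4677, 0.1057, 0.1804]
orientation: [[0.001, -0.055, -0.998], [-0.001, -0.998, 0.055], [-1.0, 0.001, -0.001]]
contact_force: [-0.0, 0.4, 0.6]
finger_gap: 0.0856
```

```bash
python3 - <<'E'
from go import *
go(500,100,180,0)
a=[]
for n,(u,v,w,h) in {"side":(105,230,150,110),"top":(75,100,75,110)}.items():
    c=robot.capture(n);s=3.55
    a.append(cv2.resize(c["img"][v:v+h,u:u+w,::-1],None,fx=s,fy=s,interpolation=cv2.INTER_CUBIC))
cv2.imwrite("pics/c11.png",np.hstack(a))
a=[cv2.resize(robot.capture(n)["img"][:,:,::-1],(400,300),interpolation=cv2.INTER_AREA) for n in("side","top")]
cv2.imwrite("pics/c12.png",np.hstack(a))
E
```

```text
t 42.8 tcp [467.7 105.7 180.4] yaw -3.15 tilt z [-1.e+00  6.e-04 -1.e-03] gap 85.6 F [-0.   0.4  0.6]
shift [  0.4   4.  -32.5] twist -3.15
```

View pics/c11.png

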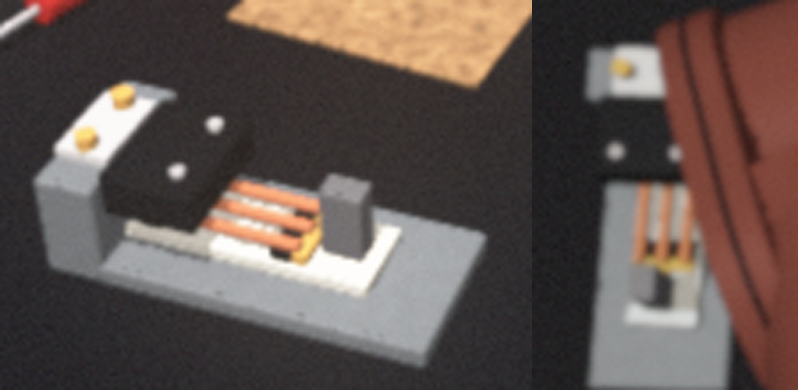

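View pics/c12.png

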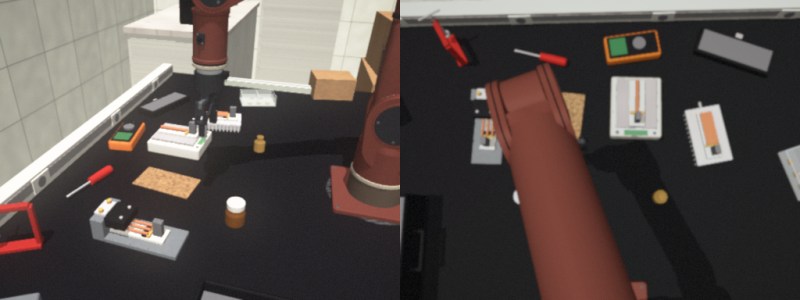

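The trio lies flat under the head against the post. The strap is on the block and the rod on the pan; jar and weight have not moved, and the gripper is clear. Handing in.

```bash
python3 -c "
from cell import robot
print(robot.job_done())"
```

```text
the job is handed in; nothing more can be done
None
```

All three specimens are at their next stations, and I handed the job in at about 43 s of the 104 s allowed. The order was trio to the cork mat, strap to the block, rod to the balance, then trio under the probe head. There I slid it in until it met the post (11 N), eased off, lowered it onto the deck and released.

- **Strap and rod:** the last close views showed both flat and within about 1 px (2 mm) of the centres I had measured.
- **Trio:** it is flat and straight under the head and against the post. The post came about 2.5 mm further in than my camera estimate of home, though I put the trio at about 2 mm back in the grip. I relied on the contact.
- **Other things:** the final pictures showed the jar and the weight where they started and the gripper clear of everything. Measured forces stayed at about 12 N or less.
- **What went wrong:** the first move call was refused on format, and nothing moved. The arm partly hid the probe in the last top view, so I judged the trio mainly from the side view.

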